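# Turn a jar's label to the reader and scan it

### The arm

A 6-joint arm with a two-finger parallel gripper is mounted at the origin on a cart in front of the work surface, level with it; the furniture and walls round the work are solid. World frame = base frame: x ahead of the robot, y to its left, z up, the work surface at z = 0. Lengths are in mm, angles in rad, forces in N, time in s.
With the tool pointing down it reaches from about 350 to 800 mm from the base axis. Payload 7.3 kg.
Tool frame: the origin (TCP) lies midway between the tips of the shut fingers; the grasp point (between the pads) lies bot.tcp_to_grasp behind it (bot.tcp_to_grasp is the distance from the TCP to the grasp point, in mm); z points along the fingers, y is the line along which they close (so a half turn about z gives the same grasp; the last joint's range is limited). The gripper opens to 85 mm and grips with 20 to 120 N. Pads are 22 mm wide; open, the fingers measure 114 mm over their backs; the gripper's body (76 mm by 85 mm) begins 54 mm behind the grasp point. The pads swing forward as they close: fully open they stand 13 mm farther back than shut.
Start: joints at [0.994, 0.342, 1.524, -0, 1.275, -0.146], TCP at [219.227, 477.058, 231.322] pointing down, gripper open.
Joint ranges: [-2.53, 2.53], [-0.77, 2.02], [0.04, 2.7], [-1, 4.14], [0.28, 2.66], [-3.11, 3.11]. Speed limits (rad/s): [2.57, 2.57, 3.14, 3.14, 3.14, 3.14].

### API

Orientations are given as a unit quaternion [w, x, y, z].
In Python, from cell import bot gives the robot as it stands. The module is installed in compiled form; this text tells all that it offers.
- The arm moves only by the tool send_rows, never from a script. Its argument "commands" is one flat list of numbers, 7 for each row, row after row: the finger opening in mm, from 0 to 85.4, then the shift along the tool's x, y, z in mm, then the turn, a rotation vector about the tool's x, y, z in degrees. In form: [gripper, tx, ty, tz, ax, ay, az, gripper, tx, ty, tz, ax, ay, az, ...]. A call has 1 to 5 rows; each row is the pose to reach, as a shift and turn from the pose commanded when the call began, along the tool's axes at that moment; what a row does not reach only later rows make up. A row lasts 1/8 s, in which the tool goes at most 62.5 mm and 10.7 degrees, less where a joint would pass 70% of its speed; a pose out of reach is approached as far as the arm can. A call with a gripper value outside its range is refused whole. The fingers move at their own pace and stop on an object; "newtons" is the grip in N (left out, the last holds). Time passes only in rows, so rows that repeat a pose let the fingers close. It gives the time, the measured TCP pose, the force, the opening and the grip force at its end, in the units of the state.
- bot.get_obs(): the state, without advancing time (a new reading comes with each control period).
- bot.grab_frame(name): name is "side" or "top"; returns the picture (420x560x3 uint8, red, green, blue); there is no depth.
- bot.camera_params(name): a dict with "fx", "fy", "cx", "cy" (pixels), "world_to_cam" (4x4, takes a point from world to camera coordinates). Camera axes: x right, y down, z forward; pixel columns grow to the right and rows downward; lengths in mm; the calibration is good to about 2 mm. A picture is of the moment at which its call begins. camera_params takes no time and is no camera call.
- bot.close_job(): hands the job in; it is judged then, once.
The state is a dict: "clock": time; "q": joint angles; "qd": joint speeds; "tau": joint torques, N m; "ee_pos": TCP position; "tool_rot": TCP orientation; "ft_force": force on the tool from outside, world axes, zero at the start; "torque": the same for the moment, N m; "grip_width": opening from 0.0 (shut) to 1.0 (fully open); "gripper_force": force on a finger pad.
Only numpy, scipy, OpenCV 4.12 (cv2) and the standard library are available. Lean on these libraries where they do the work, as an engineer would, in place of code of your own. Each camera call takes 0.05 s, during which the arm holds its last target. There are 200 camera calls.

### The job

The glass jar on the reading station is too wide to grip. With a fingertip, slide it back until it rests against both pairs of rubber idler wheels, then roll it in place against the wheels until its label faces squarely to the front, towards the reader head, and press the scan key on the reader head fully down. Handle the jar gently (never push it with more than 18 N), keep it standing on the deck, and leave the bottle, beaker and vial beside the station where they are.

Things in the scene. Friction and masses are not known exactly. Their poses are not given: they have to be found in the camera images.
- seat (a point): where the jar's centre must come, half-way up the jar, 67 mm above the worktop; midway between the station's sides. Its axes are the station's: x points away from the reader head towards the idler wheels, y to the station's left, z up
- station: fixed label-reading station, origin under the seat at worktop height: polished slippery steel deck, 236 x 180 mm, top 6 mm above the worktop. At its front a grey reader head 40 x 104 mm, top 42 mm above the worktop, centre 128 mm in front (-x) of the origin, dark window looking to +x. At its back an aluminium bracket, 118 mm high, holds the idlers
- idler_l_mid (a point): middle of the left one of two upright idler shafts, 42 mm behind and 50 mm left of the seat (the right one mirrors it): two rubber tyres, 28 mm diameter, centred 36 and 90 mm above the worktop. The shafts are rigid and turn stiffly: the jar turns only when dragged with some 3 N along its wall, which is smooth, so a fingertip pushing less than about 8 N slips and a steady 9 to 13 N rolls it
- jar_mid (a point): centre, half-way up, of the loose jar: amber glass cylinder of 104 mm diameter with a black lid of 101 mm, 122 mm high, about 0.45 kg, standing upright on the station's deck in front of the idler wheels
- jar_label (a point): middle of the white paper label with black bars, on the jar's glass wall, 52 mm from the jar's axis and 50 mm above its foot; the label is 66 mm wide round the wall and 58 mm high. The horizontal direction from jar_mid to this point is the way the label faces; it must face along the station's -x
- scan_key_top (a point): centre of the top of the scan key, a round grey push key of 22 mm diameter in a black collar on the reader head; moves straight down
- scan_key (a joint): travel of the scan key in m: 0 up, 0.005 fully down; it springs back, fully down takes 4 N
- amber_bottle: amber bottle, 58 mm diameter, 116 mm high, beside the station; origin at its foot; stays where it is
- beaker: white plastic beaker, 64 mm diameter, 78 mm high, on the other side of the station; origin at its foot; stays where it is
- vial: small vial with a white cap, 23 mm diameter, 48 mm high; origin at its foot; stays where it is
There are look-alikes about, which are no part of the job. Leave any blue or red look-alike of the part that bears jar_mid alone.

How it is judged (in metres and radians):
On the way, in this order (a step that is already met when the one before it is completed fails the run):
1. the jar rests against both idlers with its label facing the reader head (horizontal distance between jar_mid and seat below 0.003 m and x of jar_label in the frame of seat below -0.03 m and y of jar_label in the frame of seat between -0.008 and 0.008 m), for 0.3 s.
2. the scan key is pressed down (value of joint scan_key above 0.0035 m), for 0.05 s.
At the end, for the whole second after the job is handed in: the jar stands upright and at rest against both idlers (its centre within 3 mm of the seat), its label faces the reader head (label middle within 8 mm, about 9 degrees, of the station's centre line, on the reader's side), and the scan key has been pressed after that and released (all of step 1 and angle between jar_mid's own z axis and vertical below 0.05 rad and linear speed of jar below 0.01 m/s and value of joint scan_key below 0.001 m); the robot touches nothing.
It fails at once if the jar is pushed with more than 18 N (contact force between jar and the fingers above 18 N or contact force between jar and the arm above 18 N).
It fails at once if the jar is lifted off the deck or tipped (z of jar_mid in the frame of seat above 0.01 m or angle between jar_mid's own z axis and vertical above 0.12 rad).
It fails at once if the bottle, beaker or vial is moved (distance of any of amber_bottle, beaker, vial from where it was at the start of the episode above 0.015 m).
It also fails if it takes over 64 s, if anything falls off the work surface, if the arm or the gripper's body presses on something with over 40 N, if the wrist force passes 120 N, or if a joint passes its speed limit or range.

## Working session

There is one attempt and no reset: what is moved stays moved. The work goes in short steps, Python scripts to look and compute and a tool call to move; the robot and the scene stay as the last step left them, time stands still between calls to the robot, and variables do not carry over. Pictures are saved under pics/ and viewed, at most 12 in all, crops included, and the job is handed in when it is done.

Besides the shell and the picture viewer there is one more tool, called after "Emit:" as name(argument=value, ...) on one line, values as JSON. send_rows: Moves the arm, as the interface text tells. Its arguments: {"type":"object","properties":{"commands":{"type":"array","items":{"type":"number"}},"newtons":{"type":"number"}},"required":["commands"]}

```bash
mkdir -p pics
python3 - <<'E'
from cell import bot
import cv2,numpy as np
for n in("side","top"):
    cv2.imwrite(f"pics/{n}0.png",bot.grab_frame(n)[:,:,::-1])
    p=bot.camera_params(n);print(n,p["fx"],p["fy"],p["cx"],p["cy"]);print(np.round(p["world_to_cam"],3).tolist())
o=bot.get_obs();print(o, bot.tcp_to_grasp)
E
```

```text
side 521.8876006634944 521.8876006634944 282.241472267365 213.83410128404384
[[0.985, -0.175, 0.01, -525.466], [-0.088, -0.546, -0.833, 122.837], [0.151, 0.82, -0.553, 977.688], [0.0, 0.0, 0.0, 1.0]]
top 491.6092191127102 491.6092191127102 275.8153091002024 213.19177956210515
[[0.014, -0.999, 0.038, -40.578], [-0.999, -0.015, -0.046, 516.962], [0.047, -0.037, -0.998, 938.023], [0.0, 0.0, 0.0, 1.0]]
{'clock': 0.1, 'q': array([ 9.94002936e-01,  3.42676316e-01,  1.52489926e+00,  1.64673099e-06,
        1.27541532e+00, -1.46038914e-01]), 'qd': array([ 0.00016328, -0.00132936, -0.00184501, -0.00069377, -0.00023511,
        0.00018925]), 'tau': array([ 9.82801284e-04, -4.34449625e+01, -2.46488589e+01, -1.91197869e-04,
        4.61576259e-03, -2.67437042e-05]), 'ee_pos': array([219.02135648, 476.74503702, 230.69114291]), 'tool_rot': array([-2.47945629e-04,  2.13716149e-01,  9.76895552e-01, -6.53678027e-04]), 'ft_force': array([-0.42142315,  0.59411887,  0.40830357]), 'torque': array([ 0.01697008,  0.00987381, -0.03610098]), 'gripper_force': 0.0, 'grip_width': 1.0019435973408521} 18.700000000000003
```

View pics/side0.png

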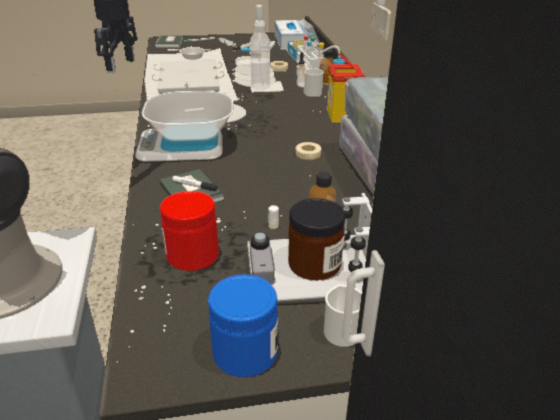

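View pics/top0.png

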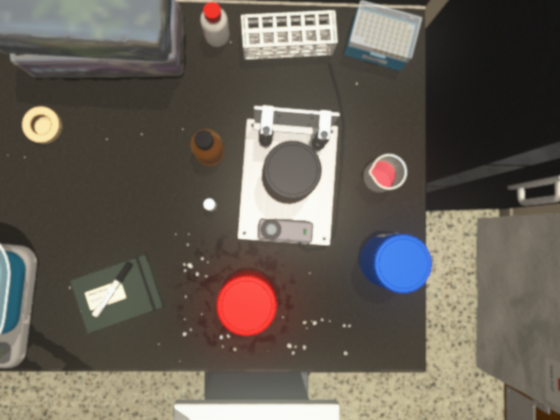

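The side view shows the amber jar at about (317,240), with its label edge at about (333,258) facing away from the reader and towards the camera. In the top view the station deck has corners at about (248,120), (338,123), (330,245) and (238,240), with the jar lid at (292,171) and the key on the head at about (270,229). I'll take enlarged crops of both.

```bash
python3 - <<'E'
import cv2
a=cv2.imread("pics/top0.png")[95:255,185:415];cv2.imwrite("pics/topc.png",cv2.resize(a,None,fx=3.4,fy=3.4,interpolation=cv2.INTER_CUBIC))
a=cv2.imread("pics/side0.png")[170:310,235:395];cv2.imwrite("pics/sidec.png",cv2.resize(a,None,fx=4,fy=4,interpolation=cv2.INTER_CUBIC))
E
cat > h.py <<'E'
from cell import bot
import numpy as np
def P(n):
    p=bot.camera_params(n);K=np.array([[p["fx"],0,p["cx"]],[0,p["fy"],p["cy"]],[0,0,1]]);return K,np.array(p["world_to_cam"])
def ray(n,u,v,z):
    K,T=P(n);R=T[:3,:3];c=-R.T@T[:3,3];d=R.T@np.linalg.solve(K,[u,v,1]);return c+d*(z-c[2])/d[2]
def proj(n,X):
    K,T=P(n);q=(np.atleast_2d(X)@T[:3,:3].T+T[:3,3])@K.T;return q[:,:2]/q[:,2:]
E
```

```text
(no output)
```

View pics/topc.png

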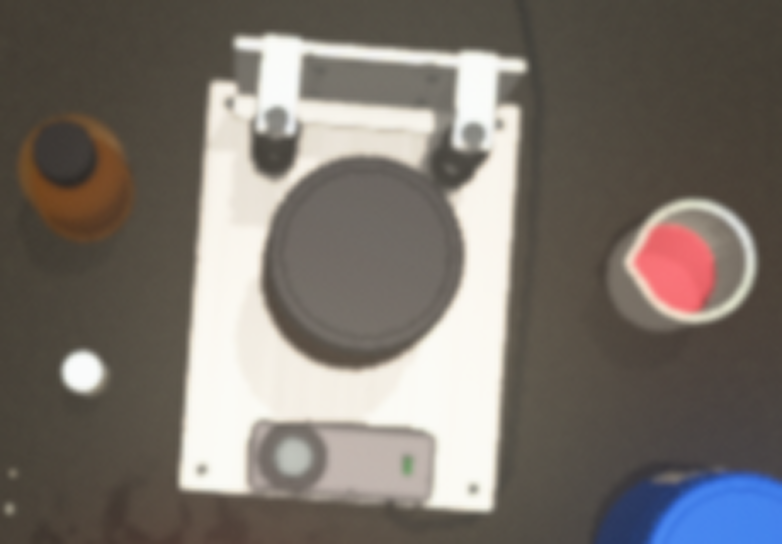

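View pics/sidec.png

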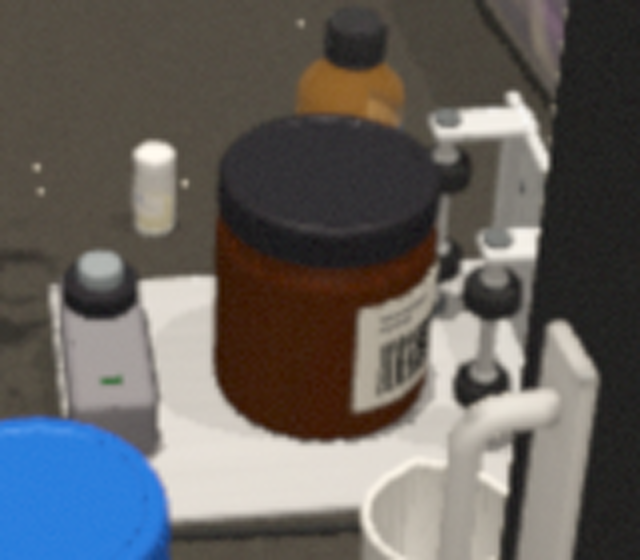

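```bash
cat >> h.py <<'E'
# station fit from deck corners (top cam)
from scipy.optimize import least_squares
def T(u,v,z): return ray("top",185+u/3.4,95+v/3.4,z)
E
python3 - <<'E'
from h import *
C={"FL":(180,489),"FR":(493,511),"BL":(210,82),"BR":(520,105)}
c={k:T(*v,6)[:2] for k,v in C.items()}
for k in c: print(k,c[k].round(1))
d=(c["BL"]-c["FL"]+c["BR"]-c["FR"])/2; w=(c["FL"]-c["FR"]+c["BL"]-c["BR"])/2
print(np.linalg.norm(d),np.linalg.norm(w),np.degrees(np.arctan2(d[1],d[0])),np.degrees(np.arctan2(-w[0],w[1])))
print("deck mid",sum(c.values())/4)
l=T(368,254,128);print("lid",l)
for z in(44,48,52):print("key",z,T(293,457,z))
print("caps",T(277,118,118),T(474,133,118))
for n,q,z in(("bottle cap",(66,152),116),("vial",(83,371),48),("beaker",(692,262),78)):print(n,T(*q,z))
# label left edge in side
jx,jy=l[:2]
for a in range(-120,61,10):
    p=proj("side",[[jx+52*np.cos(np.radians(a)),jy+52*np.sin(np.radians(a)),56]])[0];print(a,((p-[235,170])*4).round(0),end=";")
E
```

```text
FL [467.   39.5]
FR [ 456.8 -139.9]
BL [701.6  26.3]
BR [ 692.2 -153.6]
235.40419796588438 179.8615717542855 -3.279550790798271 -3.1164956076031802
deck mid [579.39107682 -56.92737232]
lid [586.91347623 -57.4751584  128.        ]
key 44 [485.58582988 -23.60180272  44.        ]
key 48 [485.53028384 -23.4884303   48.        ]
key 52 [485.47473781 -23.37505787  52.        ]
caps [657.04443973 -10.90455124 118.        ] [ 651.52085569 -111.76680556  118.        ]
bottle cap [637.70712848  95.91152762 116.        ]
vial [530.77632747  91.74017289  48.        ]
beaker [ 592.72760907 -235.28172305   78.        ]
-120 [289. 357.];-110 [308. 361.];-100 [328. 362.];-90 [348. 361.];-80 [367. 358.];-70 [384. 353.];-60 [400. 346.];-50 [412. 337.];-40 [422. 327.];-30 [429. 317.];-20 [432. 305.];-10 [432. 294.];0 [428. 282.];10 [422. 272.];20 [412. 261.];30 [400. 252.];40 [386. 245.];50 [370. 238.];60 [353. 234.];
```

```bash
cat >> h.py <<'E'
import json,sys,os
from scipy.spatial.transform import Rotation as Ro
SEAT=np.array([612.4,-58.9]);YAW=-3.2
def pose(r,phi,z,tilt=25,c=(0,0)):
    """TCP at distance r from station point c, phi deg from front toward left; tool -x faces the axis, tip leaning to it"""
    a=np.radians(YAW);S=np.array([[np.cos(a),-np.sin(a)],[np.sin(a),np.cos(a)]])
    f=np.radians(phi);d=np.array([np.cos(f),-np.sin(f)])
    xy=SEAT+S@(np.array(c)-r*d);h=np.append(S@d,0);t=np.radians(tilt);Z=np.array([0,0,1.])
    zz=np.sin(t)*h-np.cos(t)*Z;x=-(np.cos(t)*h+np.sin(t)*Z)
    return np.append(xy,z),np.stack([x,np.cross(zz,x),zz],1)
def load():
    if os.path.exists("cmd.json"):
        d=json.load(open("cmd.json"));return np.array(d["p"]),np.array(d["R"])
    q=[0,.21372,.97690,0];return np.array([219.227,477.058,231.322]),Ro.from_quat(q,scalar_first=True).as_matrix()
def plan(poses,dry=False):
    p0,R0=load();out=[]
    for p,R in poses:
        s=np.round(R0.T@(p-p0),1);v=np.round(np.degrees(Ro.from_matrix(R0.T@R).as_rotvec()),1);out+=[0,*s.tolist(),*v.tolist()]
    assert len(poses)<=5
    if not dry: json.dump({"p":(p0+R0@s).tolist(),"R":(R0@Ro.from_rotvec(np.radians(v)).as_matrix()).tolist()},open("cmd.json","w"))
    print([float(a)+0 for a in out])
def st():
    o=bot.get_obs();p0,R0=load();a=np.radians(YAW);S=np.array([[np.cos(a),-np.sin(a)],[np.sin(a),np.cos(a)]])
    print(round(o["clock"],2),"err",(o["ee_pos"]-p0).round(2),"F st",(S.T@o["ft_force"][:2]).round(2),o["ft_force"][2].round(2),"tcp st",(S.T@(o["ee_pos"][:2]-SEAT)).round(1))
E
python3 - <<'E'
from h import *
print(T(342,462,42))
p0,R0=load();p1,R1=pose(105,0,190)
rv=Ro.from_matrix(R0.T@R1).as_rotvec()
print(np.degrees(np.linalg.norm(rv)),p1)
seq=[(p0+(p1-p0)*k,R0@Ro.from_rotvec(rv*k).as_matrix()) for k in(.09,.18,.27,.36,.45)]
plan(seq)
E
```

```text
[483.24570433 -50.69491381  42.        ]
32.84908067981544 [507.56371976 -53.03874198 190.        ]
[0.0, -43.5, -32.5, 3.7, -0.4, -2.2, -1.9, 0.0, -87.0, -65.0, 7.4, -0.8, -4.4, -3.8, 0.0, -130.5, -97.5, 11.2, -1.3, -6.7, -5.7, 0.0, -174.0, -130.1, 14.9, -1.7, -8.9, -7.6, 0.0, -217.5, -162.6, 18.6, -2.1, -11.1, -9.5]
```

Emit:
send_rows(commands=[0,-43.5,-32.5,3.7,-0.4,-2.2,-1.9,0,-87.0,-65.0,7.4,-0.8,-4.4,-3.8,0,-130.5,-97.5,11.2,-1.3,-6.7,-5.7,0,-174.0,-130.1,14.9,-1.7,-8.9,-7.6,0,-217.5,-162.6,18.6,-2.1,-11.1,-9.5], newtons=40)

```text
clock: 0.72
ee_pos: [349.3, 236.9, 212.5]
tool_rot: [0.099, 0.13, 0.987, -0.003]
ft_force: [1.6, 0.3, 0.3]
grip_width: 0.003
gripper_force: 0.0
```

Run:
```python
from h import *
st()
p0,R0=load();p1,R1=pose(105,0,190)
rv=Ro.from_matrix(R0.T@R1).as_rotvec()
plan([(p0+(p1-p0)*k,R0@Ro.from_rotvec(rv*k).as_matrix()) for k in(.18,.36,.54,.72,.9)])
```

```text
0.72 err [ 0.38 -1.55 -0.25] F st [1.56 0.37] 0.26 tcp st [-279.2  280.7]
[0.0, -39.8, -43.3, 11.2, -0.5, -2.4, -2.1, 0.0, -79.5, -86.7, 22.3, -0.9, -4.9, -4.2, 0.0, -119.3, -130.0, 33.5, -1.4, -7.3, -6.3, 0.0, -159.1, -173.4, 44.7, -1.9, -9.8, -8.4, 0.0, -198.9, -216.7, 55.8, -2.3, -12.2, -10.5]
```

Emit:
send_rows(commands=[0,-39.8,-43.3,11.2,-0.5,-2.4,-2.1,0,-79.5,-86.7,22.3,-0.9,-4.9,-4.2,0,-119.3,-130.0,33.5,-1.4,-7.3,-6.3,0,-159.1,-173.4,44.7,-1.9,-9.8,-8.4,0,-198.9,-216.7,55.8,-2.3,-12.2,-10.5])

```text
clock: 1.35
ee_pos: [492.2, -25.9, 192.3]
tool_rot: [0.205, 0.037, 0.978, -0.006]
ft_force: [0.7, 1.1, 0.7]
grip_width: 0.002
gripper_force: 0.0
```

Run:
```python
from h import *
st()
plan([pose(104,0,185),pose(101,0,140),pose(99,0,100),pose(98,0,58),pose(98,0,58)])
```

```text
1.35 err [ 0.45 -2.01 -0.06] F st [0.61 1.14] 0.72 tcp st [-121.9   26.3]
[0.0, -14.5, -27.9, 14.2, -0.3, -1.4, -1.1, 0.0, 0.7, -28.0, 56.6, -0.3, -1.4, -1.1, 0.0, 14.9, -28.1, 94.1, -0.3, -1.4, -1.1, 0.0, 30.8, -28.3, 133.0, -0.3, -1.4, -1.1, 0.0, 30.8, -28.3, 133.0, -0.3, -1.4, -1.1]
```

Emit:
send_rows(commands=[0,-14.5,-27.9,14.2,-0.3,-1.4,-1.1,0,0.7,-28.0,56.6,-0.3,-1.4,-1.1,0,14.9,-28.1,94.1,-0.3,-1.4,-1.1,0,30.8,-28.3,133.0,-0.3,-1.4,-1.1,0,30.8,-28.3,133.0,-0.3,-1.4,-1.1])

```text
clock: 1.98
ee_pos: [518.6, -57.8, 71.1]
tool_rot: [0.204, 0.027, 0.979, 0.002]
ft_force: [-0.3, 0.2, -0.4]
grip_width: 0.002
gripper_force: 0.0
```

Run:
```python
from h import *
import cv2
st()
a=bot.grab_frame("top")[95:255,215:375,::-1];b=bot.grab_frame("side")[170:310,235:395,::-1]
b=cv2.copyMakeBorder(b,0,20,0,0,cv2.BORDER_CONSTANT)
cv2.imwrite("pics/c1.png",cv2.resize(cv2.hconcat([a,b]),None,fx=2.5,fy=2.5,interpolation=cv2.INTER_CUBIC))
```

```text
1.98 err [ 4.   -4.32 13.13] F st [-0.3   0.21] -0.45 tcp st [-93.8  -4.1]
```

View pics/c1.png

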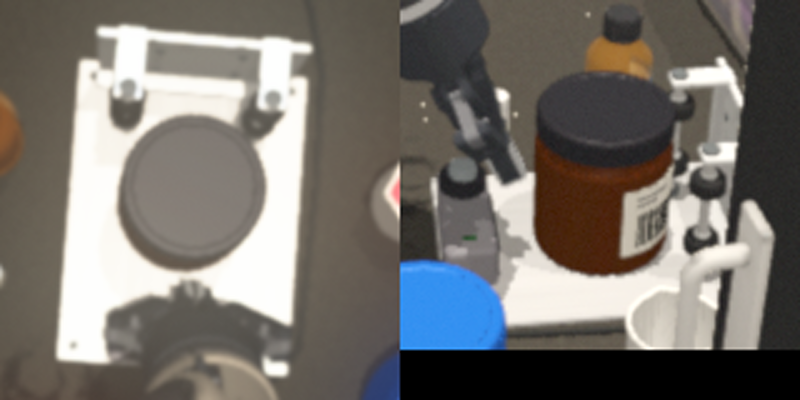

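The crop shows the fingertip at about (515,170), in front of the jar and clear of it, just behind the key. I'll check where the pose stands now.

Run:
```python
from h import *
st();o=bot.get_obs();print(o["q"].round(3),o["qd"].round(4))
p,R=load();Rm=Ro.from_quat(o["tool_rot"],scalar_first=True).as_matrix();print(np.degrees(Ro.from_matrix(R.T@Rm).as_rotvec()).round(2))
```

```text
2.08 err [ 5.   -4.45 15.47] F st [-0.47  0.25] -0.38 tcp st [-92.7  -4.2]
[-0.333  0.396  2.092  0.457  0.283 -2.266] [ 0.0064 -0.0267 -0.0022  0.0023 -0.0002 -0.0051]
[-0.74  1.16  0.01]
```

Run:
```python
from h import *
o=bot.get_obs()
json.dump({"p":o["ee_pos"].tolist(),"R":Ro.from_quat(o["tool_rot"],scalar_first=True).as_matrix().tolist()},open("cmd.json","w"))
plan([pose(100,0,90,18),pose(100,0,90,11),pose(100,0,90,10),pose(100,0,90,10)])
```

```text
[0.0, 0.0, 4.4, -18.0, 0.8, 5.8, 0.0, 0.0, 0.0, 4.4, -18.0, 0.8, 12.8, 0.0, 0.0, 0.0, 4.4, -18.0, 0.8, 13.8, 0.1, 0.0, 0.0, 4.4, -18.0, 0.8, 13.8, 0.1]
```

Emit:
send_rows(commands=[0,0,4.4,-18,0.8,5.8,0,0,0,4.4,-18,0.8,12.8,0,0,0,4.4,-18,0.8,13.8,0.1,0,0,4.4,-18,0.8,13.8,0.1])

```text
clock: 2.58
ee_pos: [512.3, -52.8, 89.8]
tool_rot: [0.088, 0.028, 0.996, -0.002]
ft_force: [-0.1, 0.1, 0.2]
grip_width: -0.0
gripper_force: 0.0
```

Run:
```python
from h import *
st();o=bot.get_obs();print(o["q"].round(3),o["qd"].round(4))
p,R=load();Rm=Ro.from_quat(o["tool_rot"],scalar_first=True).as_matrix();print(np.degrees(Ro.from_matrix(R.T@Rm).as_rotvec()).round(2))
```

```text
2.58 err [-0.26  0.56 -0.18] F st [-0.15  0.09] 0.17 tcp st [-100.3    0.5]
[-0.276  0.411  1.892  0.063  0.667 -1.837] [-0.0053  0.0037  0.0288  0.003  -0.0016  0.0004]
[-0.06 -0.1  -0.05]
```

Run:
```python
from h import *
plan([pose(99,0,75,10),pose(98,0,62,10),pose(95,0,62,10),pose(92,0,62,10),pose(90,0,62,10)])
```

```text
[0.0, 1.6, 0.1, 14.9, 0.0, 0.0, -0.1, 0.0, 2.9, 0.1, 27.9, 0.0, 0.0, -0.1, 0.0, -0.1, 0.1, 28.4, 0.0, 0.0, -0.1, 0.0, -3.0, 0.1, 29.0, 0.0, 0.0, -0.1, 0.0, -5.0, 0.1, 29.3, 0.0, 0.0, -0.1]
```

Emit:
send_rows(commands=[0,1.6,0.1,14.9,0,0,-0.1,0,2.9,0.1,27.9,0,0,-0.1,0,-0.1,0.1,28.4,0,0,-0.1,0,-3,0.1,29,0,0,-0.1,0,-5,0.1,29.3,0,0,-0.1])

```text
clock: 3.2
ee_pos: [522.9, -53.8, 62.0]
tool_rot: [0.088, 0.027, 0.996, -0.003]
ft_force: [-0.8, -0.7, 0.4]
grip_width: -0.002
gripper_force: 0.0
```

Run:
```python
from h import *
st()
plan([pose(r,0,62,10) for r in(87,84,81,78,75)])
```

```text
3.2 err [ 0.36  0.05 -0.03] F st [-0.76 -0.74] 0.35 tcp st [-89.7   0.1]
[0.0, -3.0, 0.0, 0.5, 0.0, 0.0, 0.0, 0.0, -5.9, 0.0, 1.1, 0.0, 0.0, 0.0, 0.0, -8.9, 0.0, 1.6, 0.0, 0.0, 0.0, 0.0, -11.8, 0.0, 2.1, 0.0, 0.0, 0.0, 0.0, -14.8, 0.0, 2.6, 0.0, 0.0, 0.0]
```

Emit:
send_rows(commands=[0,-3,0,0.5,0,0,0,0,-5.9,0,1.1,0,0,0,0,-8.9,0,1.6,0,0,0,0,-11.8,0,2.1,0,0,0,0,-14.8,0,2.6,0,0,0])

```text
clock: 3.82
ee_pos: [537.4, -54.5, 61.5]
tool_rot: [0.087, 0.027, 0.996, -0.002]
ft_force: [-2.4, -0.1, 0.5]
grip_width: 0.001
gripper_force: 1.2
```

Run:
```python
from h import *
st()
plan([pose(r,0,62,10) for r in(73,71,69.5,68,67)])
```

```text
3.83 err [-0.09  0.19 -0.53] F st [-2.38 -0.28] 0.52 tcp st [-75.1   0.2]
[0.0, -2.0, 0.0, 0.4, 0.0, 0.0, 0.0, 0.0, -3.9, 0.0, 0.7, 0.0, 0.0, 0.0, 0.0, -5.4, 0.0, 1.0, 0.0, 0.0, 0.0, 0.0, -6.9, 0.0, 1.2, 0.0, 0.0, 0.0, 0.0, -7.9, 0.0, 1.4, 0.0, 0.0, 0.0]
```

Contact is made and the jar is sliding at about 2 N. I'll carry on more slowly.

Emit:
send_rows(commands=[0,-2,0,0.4,0,0,0,0,-3.9,0,0.7,0,0,0,0,-5.4,0,1,0,0,0,0,-6.9,0,1.2,0,0,0,0,-7.9,0,1.4,0,0,0])

```text
clock: 4.45
ee_pos: [545.4, -54.9, 61.5]
tool_rot: [0.087, 0.027, 0.996, -0.002]
ft_force: [-2.4, 0.2, 1.2]
grip_width: 0.003
gripper_force: 1.2
```

Run:
```python
from h import *
st()
plan([pose(r,0,62,10) for r in(66.2,65.4,64.6,63.8,63.2)])
```

```text
4.45 err [-0.12  0.17 -0.51] F st [-2.42  0.07] 1.22 tcp st [-67.1   0.2]
[0.0, -0.7, 0.0, 0.2, 0.0, 0.0, 0.0, 0.0, -1.5, 0.0, 0.3, 0.0, 0.0, 0.0, 0.0, -2.3, 0.0, 0.4, 0.0, 0.0, 0.0, 0.0, -3.1, 0.0, 0.6, 0.0, 0.0, 0.0, 0.0, -3.7, -0.1, 0.7, 0.0, 0.0, 0.0]
```

Emit:
send_rows(commands=[0,-0.7,0,0.2,0,0,0,0,-1.5,0,0.3,0,0,0])

```text
clock: 4.7
ee_pos: [546.9, -55.0, 61.5]
tool_rot: [0.087, 0.027, 0.996, -0.002]
ft_force: [-2.3, 0.4, 1.3]
grip_width: 0.003
gripper_force: 1.2
```

```bash
cat >> h.py <<'E'
def setc(*a):
    p,R=pose(*a);json.dump({"p":p.tolist(),"R":R.tolist()},open("cmd.json","w"))
E
python3 - <<'E'
from h import *
setc(65.4,0,62,10);st()
plan([pose(r,0,62,10) for r in(65,64.6,64.2)])
E
```

```text
4.7 err [-0.23  0.22 -0.48] F st [-2.35  0.28] 1.33 tcp st [-65.6   0.2]
[0.0, -0.4, 0.0, 0.1, 0.0, 0.0, 0.0, 0.0, -0.8, 0.0, 0.1, 0.0, 0.0, 0.0, 0.0, -1.2, 0.0, 0.2, 0.0, 0.0, 0.0]
```

Emit:
send_rows(commands=[0,-0.4,0,0.1,0,0,0,0,-0.8,0,0.1,0,0,0,0,-1.2,0,0.2,0,0,0])

```text
clock: 5.08
ee_pos: [548.1, -55.1, 61.5]
tool_rot: [0.087, 0.027, 0.996, -0.002]
ft_force: [-3.1, -0.4, 1.0]
grip_width: -0.002
gripper_force: 1.2
```

Run:
```python
from h import *
st()
plan([pose(r,0,62,10) for r in(63.8,63.4,63.0)])
```

```text
5.08 err [-0.2   0.21 -0.47] F st [-3.08 -0.54] 1.0 tcp st [-64.4   0.2]
[0.0, -0.4, 0.0, 0.1, 0.0, 0.0, 0.0, 0.0, -0.8, 0.0, 0.1, 0.0, 0.0, 0.0, 0.0, -1.2, 0.0, 0.2, 0.0, 0.0, 0.0]
```

Emit:
send_rows(commands=[0,-0.4,0,0.1,0,0,0,0,-0.8,0,0.1,0,0,0,0,-1.2,0,0.2,0,0,0])

```text
clock: 5.45
ee_pos: [549.1, -55.2, 61.5]
tool_rot: [0.087, 0.027, 0.996, -0.002]
ft_force: [-3.5, -0.4, 2.3]
grip_width: -0.002
gripper_force: 1.9
```

Run:
```python
from h import *
st()
plan([pose(r,0,62,10) for r in(62.6,62.2,61.8)])
```

```text
5.45 err [-0.41  0.22 -0.52] F st [-3.45 -0.56] 2.34 tcp st [-63.4   0.2]
[0.0, -0.4, 0.0, 0.1, 0.0, 0.0, 0.0, 0.0, -0.8, 0.0, 0.2, 0.0, 0.0, 0.0, 0.0, -1.1, 0.0, 0.2, 0.0, 0.0, 0.0]
```

Emit:
send_rows(commands=[0,-0.4,0,0.1,0,0,0])

```text
clock: 5.58
ee_pos: [549.3, -55.1, 61.4]
tool_rot: [0.087, 0.027, 0.996, -0.002]
ft_force: [-4.8, -0.6, 3.1]
grip_width: -0.001
gripper_force: 2.8
```

Run:
```python
from h import *
setc(62.6,0,62,10);st()
plan([pose(r,0,62,10) for r in(62.2,61.8)])
```

```text
5.58 err [-0.64  0.26 -0.57] F st [-4.75 -0.83] 3.11 tcp st [-63.3   0.2]
[0.0, -0.4, 0.0, 0.1, 0.0, 0.0, 0.0, 0.0, -0.8, 0.0, 0.1, 0.0, 0.0, 0.0]
```

Emit:
send_rows(commands=[0,-0.4,0,0.1,0,0,0,0,-0.8,0,0.1,0,0,0])

```text
clock: 5.82
ee_pos: [549.5, -55.2, 61.4]
tool_rot: [0.086, 0.027, 0.996, -0.002]
ft_force: [-7.2, -0.8, 4.3]
grip_width: -0.001
gripper_force: 3.8
```

Run:
```python
from h import *
st();
a=SEAT
print(proj("top",[[612.4,-58.9,128]]))
plan([pose(r,f,62,10) for r,f in((61.4,0),(61.2,2))])
```

```text
5.83 err [-1.2   0.25 -0.63] F st [-7.15 -1.22] 4.31 tcp st [-63.    0.2]
[[294.24585401 154.90679371]]
[0.0, -0.4, 0.0, 0.1, 0.0, 0.0, 0.0, 0.0, -0.6, 2.1, 0.1, 0.3, 0.0, 2.0]
```

```bash
cat >> h.py <<'E'
def rt():
    o=bot.get_obs();a=np.radians(YAW);S=np.array([[np.cos(a),-np.sin(a)],[np.sin(a),np.cos(a)]])
    x=S.T@(o["ee_pos"][:2]-SEAT);u=x/np.linalg.norm(x);t=np.array([-u[1],u[0]]);F=S.T@o["ft_force"][:2]
    print("clock",round(o["clock"],2),"phi",np.degrees(np.arctan2(x[1],-x[0])).round(1),"r",np.linalg.norm(x).round(2),"z",o["ee_pos"][2].round(2),"Frad",(F@u).round(2),"Ftan(left+)",(-F@t).round(2),"Fz",o["ft_force"][2].round(2))
E
python3 - <<'E'
from h import *
setc(61.8,0,62,10);rt()
plan([pose(r,f,z,10) for r,f,z in((61.5,0,62.6),(61.1,1,63),(61,4,63),(61,8,63),(61,12,63))])
E
```

```text
clock 5.83 phi 0.2 r 63.0 z 61.41 Frad 7.14 Ftan(left+) -1.24 Fz 4.31
[0.0, -0.4, 0.0, -0.5, 0.0, 0.0, 0.0, 0.0, -0.9, 1.1, -0.9, 0.2, 0.0, 1.0, 0.0, -1.1, 4.3, -0.8, 0.7, 0.0, 3.9, 0.0, -1.5, 8.5, -0.7, 1.4, 0.0, 7.9, 0.0, -2.3, 12.7, -0.6, 2.1, 0.0, 11.8]
```

Emit:
send_rows(commands=[0,-0.4,0,-0.5,0,0,0,0,-0.9,1.1,-0.9,0.2,0,1,0,-1.1,4.3,-0.8,0.7,0,3.9,0,-1.5,8.5,-0.7,1.4,0,7.9,0,-2.3,12.7,-0.6,2.1,0,11.8])

```text
clock: 6.45
ee_pos: [551.7, -42.8, 61.7]
tool_rot: [0.084, 0.132, 0.988, -0.012]
ft_force: [-6.9, -2.3, 0.3]
grip_width: -0.0
gripper_force: 2.9
```

Run:
```python
from h import *
rt()
plan([pose(r,f,z,10) for r,f,z in((61,15,63),(61,18,63),(61,21,63),(61,24,63),(61,24,63))])
```

```text
clock 6.45 phi 11.7 r 62.78 z 61.65 Frad 6.12 Ftan(left+) -3.99 Fz 0.32
[0.0, -0.1, 3.2, 0.0, 0.5, 0.0, 3.0, 0.0, -0.3, 6.4, 0.0, 1.0, 0.0, 5.9, 0.0, -0.7, 9.5, 0.1, 1.5, 0.0, 8.9, 0.0, -1.3, 12.7, 0.2, 2.1, 0.0, 11.8, 0.0, -1.3, 12.7, 0.2, 2.1, 0.0, 11.8]
```

Run:
```python
from h import *
setc(61,12,63,10)
plan([pose(r,f,z,10) for r,f,z in((60.4,12,63),(60,14,63),(60,17,63),(60,20,63),(60,23,63))])
```

```text
[0.0, -0.6, 0.0, 0.1, 0.0, 0.0, 0.0, 0.0, -1.0, 2.1, 0.2, 0.3, 0.0, 2.0, 0.0, -1.2, 5.2, 0.2, 0.9, 0.0, 4.9, 0.0, -1.6, 8.4, 0.3, 1.4, 0.0, 7.9, 0.0, -2.1, 11.4, 0.4, 1.9, 0.0, 10.8]
```

Emit:
send_rows(commands=[0,-0.6,0,0.1,0,0,0,0,-1,2.1,0.2,0.3,0,2,0,-1.2,5.2,0.2,0.9,0,4.9,0,-1.6,8.4,0.3,1.4,0,7.9,0,-2.1,11.4,0.4,1.9,0,10.8])

```text
clock: 7.08
ee_pos: [555.6, -32.0, 61.5]
tool_rot: [0.082, 0.226, 0.971, -0.02]
ft_force: [-11.3, -0.7, 4.2]
grip_width: -0.001
gripper_force: 4.7
```

Run:
```python
from h import *
rt()
n=bot.grab_frame
import cv2
a=n("top")[95:255,215:375,::-1];b=n("side")[170:310,235:395,::-1]
b=cv2.copyMakeBorder(b,0,20,0,0,cv2.BORDER_CONSTANT)
cv2.imwrite("pics/c2.png",cv2.resize(cv2.hconcat([a,b]),None,fx=2.5,fy=2.5,interpolation=cv2.INTER_CUBIC))
```

```text
clock 7.08 phi 22.1 r 62.88 z 61.49 Frad 9.9 Ftan(left+) -5.42 Fz 4.21
```

View pics/c2.png

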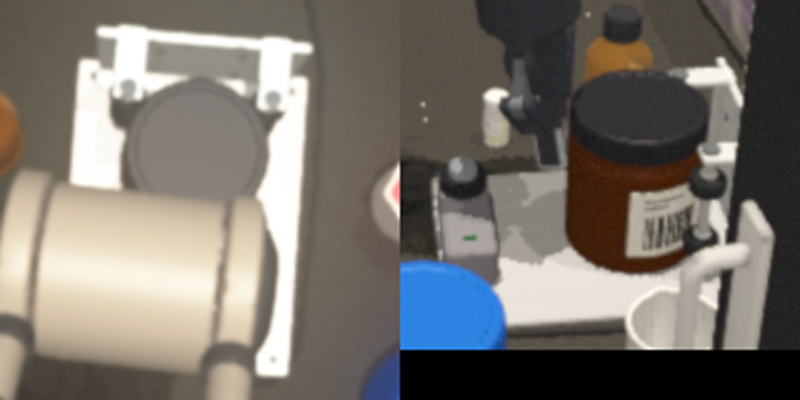

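Top: the jar is against both wheels, with its lid at about (198,148). Side: the label's left edge is at about (628,225), so I'll compute its angle.

```bash
cat >> h.py <<'E'
def edge(u,v,c=None):
    c=SEAT if c is None else c
    A=np.arange(-180,0,.5);X=np.stack([c[0]+52*np.cos(np.radians(A)),c[1]+52*np.sin(np.radians(A)),0*A+56],1);q=proj("side",X)
    i=np.argmin(np.abs(q[:,0]-u)+100*(np.abs(A+100)>75));return A[i],q[i]
E
python3 - <<'E'
from h import *
print(edge(326.2,260)); print(edge(235+222/2.5,259,np.array([586.9,-57.5])))
setc(60,23,63,10)
plan([pose(60,f,63,10) for f in(26,29,32,35,38)])
E
```

```text
(np.float64(-109.5), array([326.16431326, 259.22707859]))
(np.float64(-86.5), array([323.70249206, 260.0103693 ]))
[0.0, -0.1, 3.1, 0.0, 0.5, 0.0, 3.0, 0.0, -0.3, 6.3, 0.1, 1.0, 0.0, 5.9, 0.0, -0.7, 9.4, 0.1, 1.6, 0.0, 8.9, 0.0, -1.3, 12.5, 0.2, 2.1, 0.0, 11.8, 0.0, -2.0, 15.5, 0.4, 2.6, 0.0, 14.8]
```

Emit:
send_rows(commands=[0,-0.1,3.1,-0.1,0.5,0,3,0,-0.3,6.3,-0.2,1,0,5.9,0,-0.7,9.4,-0.3,1.6,0,8.9,0,-1.3,12.5,-0.3,2.1,0,11.8,0,-2,15.5,-0.2,2.6,0,14.8])

```text
clock: 7.8
ee_pos: [563.8, -18.4, 61.5]
tool_rot: [0.078, 0.351, 0.933, -0.032]
ft_force: [-9.9, 1.5, 1.7]
grip_width: 0.001
gripper_force: 4.5
```

Run:
```python
from h import *
rt();setc(60,38,63.6,10)
plan([pose(60,f,z,10) for f,z in((41,63.8),(44,64),(46,64.2))])
```

```text
clock 7.8 phi 36.6 r 63.29 z 61.46 Frad 8.59 Ftan(left+) -5.21 Fz 1.73
[0.0, -0.1, 3.1, -0.2, 0.5, 0.0, 3.0, 0.0, -0.4, 6.3, -0.3, 1.0, 0.0, 5.9, 0.0, -0.7, 8.4, -0.5, 1.4, 0.0, 7.9]
```

Run:
```python
from h import *
setc(60,38,63.6,10)
plan([pose(r,f,64,10) for r,f in((66,37),(74,35),(74,26),(74,17),(74,8))])
p0,R0=load()
plan([pose(r,f,64,10) for r,f in((74,-1),(74,-10),(74,-19),(74,-28),(70,-28))])
```

```text
[0.0, 5.8, -1.2, -1.4, -0.2, 0.0, -1.0, 0.0, 13.6, -3.9, -2.8, -0.5, 0.0, -3.0, 0.0, 12.1, -15.4, -2.5, -2.1, 0.0, -11.8, 0.0, 8.9, -26.5, -2.0, -3.6, 0.0, -20.7, 0.0, 4.0, -37.0, -1.1, -5.2, 0.0, -29.5]
[0.0, -0.9, -11.6, 0.2, -1.6, 0.0, -8.9, 0.0, -3.6, -22.9, 0.6, -3.1, 0.0, -17.8, 0.0, -8.0, -33.6, 1.4, -4.7, 0.0, -26.6, 0.0, -14.0, -43.5, 2.5, -6.3, 0.0, -35.5, 0.0, -17.2, -41.2, 3.0, -6.3, 0.0, -35.5]
```

Emit:
send_rows(commands=[0,5.8,-1.2,-1.4,-0.2,0,-1,0,13.6,-3.9,-2.8,-0.5,0,-3,0,12.1,-15.4,-2.5,-2.1,0,-11.8,0,8.9,-26.5,-2,-3.6,0,-20.7,0,4,-37,-1.1,-5.2,0,-29.5])

```text
clock: 8.43
ee_pos: [539.6, -44.6, 64.0]
tool_rot: [0.088, 0.093, 0.992, -0.009]
ft_force: [-0.2, -0.4, 0.3]
grip_width: -0.001
gripper_force: 0.0
```

Emit:
send_rows(commands=[0,-0.9,-11.6,0.2,-1.6,0,-8.9,0,-3.6,-22.9,0.6,-3.1,0,-17.8,0,-8,-33.6,1.4,-4.7,0,-26.6,0,-14,-43.5,2.5,-6.3,0,-35.5,0,-17.2,-41.2,3,-6.3,0,-35.5])

```text
clock: 9.05
ee_pos: [549.3, -89.4, 63.9]
tool_rot: [0.086, -0.213, 0.973, 0.018]
ft_force: [0.5, 0.2, -0.4]
grip_width: 0.002
gripper_force: 0.0
```

Run:
```python
from h import *
rt();st()
plan([pose(r,f,64,10) for r,f in((66,-28),(64,-28),(63,-28),(62.5,-28),(62,-28))])
```

```text
clock 9.05 phi -29.0 r 70.09 z 63.91 Frad -0.54 Ftan(left+) -0.08 Fz -0.45
9.05 err [ 0.44 -1.11 -0.11] F st [0.51 0.19] -0.45 tcp st [-61.3 -34. ]
[0.0, -3.9, 0.0, 0.7, 0.0, 0.0, 0.0, 0.0, -5.9, 0.0, 1.1, 0.0, 0.0, 0.0, 0.0, -6.9, 0.0, 1.2, 0.0, 0.0, 0.0, 0.0, -7.4, 0.0, 1.3, 0.0, 0.0, 0.0, 0.0, -7.9, 0.0, 1.4, 0.0, 0.0, 0.0]
```

Emit:
send_rows(commands=[0,-3.9,0,0.7,0,0,0,0,-5.9,0,1.1,0,0,0,0,-6.9,0,1.2,0,0,0,0,-7.4,0,1.3,0,0,0,0,-7.9,0,1.4,0,0,0])

```text
clock: 9.68
ee_pos: [555.9, -84.6, 63.5]
tool_rot: [0.085, -0.215, 0.973, 0.019]
ft_force: [0.0, 0.0, 0.3]
grip_width: -0.006
gripper_force: 0.0
```

Run:
```python
from h import *
rt();st()
plan([pose(r,f,z,10) for r,f,z in((61,-28,64.3),(60.3,-28,64.6),(60,-27,64.6),(60,-25,64.6))])
```

```text
clock 9.68 phi -27.7 r 62.06 z 63.47 Frad -0.05 Ftan(left+) -0.0 Fz 0.34
9.68 err [-0.23  0.34 -0.55] F st [0.05 0.02] 0.34 tcp st [-55.  -28.8]
[0.0, -1.0, 0.0, -0.1, 0.0, 0.0, 0.0, 0.0, -1.8, 0.0, -0.3, 0.0, 0.0, 0.0, 0.0, -2.1, 1.1, -0.2, 0.2, 0.0, 1.0, 0.0, -2.1, 3.2, -0.2, 0.6, 0.0, 3.0]
```

Run:
```python
from h import *
setc(62,-28,64,10)
plan([pose(r,f,64,10) for r,f in((61.5,-28),(61,-28),(60.5,-28))])
```

```text
[0.0, -0.5, 0.0, 0.1, 0.0, 0.0, 0.0, 0.0, -1.0, 0.0, 0.2, 0.0, 0.0, 0.0, 0.0, -1.5, 0.0, 0.3, 0.0, 0.0, 0.0]
```

Emit:
send_rows(commands=[0,-0.5,0,0.1,0,0,0,0,-1,0,0.2,0,0,0,0,-1.5,0,0.3,0,0,0])

```text
clock: 10.05
ee_pos: [556.7, -84.3, 63.3]
tool_rot: [0.084, -0.215, 0.973, 0.019]
ft_force: [-5.9, -2.3, 3.2]
grip_width: -0.003
gripper_force: 3.2
```

Run:
```python
from h import *
rt();st()
```

```text
clock 10.05 phi -27.7 r 61.26 z 63.35 Frad 6.32 Ftan(left+) 0.39 Fz 3.2
10.05 err [-0.85 -0.06 -0.62] F st [-5.77 -2.59] 3.2 tcp st [-54.2 -28.5]
```

Run:
```python
from h import *
setc(60.5,-28,64,10)
n=bot.grab_frame
import cv2
a=n("top")[95:255,215:375,::-1];b=n("side")[150:310,235:395,::-1]
cv2.imwrite("pics/c3.png",cv2.resize(cv2.hconcat([a,b]),None,fx=2.5,fy=2.5,interpolation=cv2.INTER_CUBIC))
t=np.radians(np.arange(0,360,30))
for c in(SEAT,):
  q=proj("top",np.stack([c[0]+50.5*np.cos(t),c[1]+50.5*np.sin(t),0*t+128],1));print(((q-[215,95])*2.5).round(0).tolist())
rt()
```

```text
[[199.0, 77.0], [162.0, 86.0], [135.0, 112.0], [124.0, 148.0], [134.0, 185.0], [160.0, 213.0], [197.0, 223.0], [234.0, 214.0], [261.0, 188.0], [272.0, 151.0], [262.0, 115.0], [236.0, 87.0]]
clock 10.15 phi -27.7 r 61.27 z 63.37 Frad 5.5 Ftan(left+) 0.16 Fz 2.88
```

View pics/c3.png

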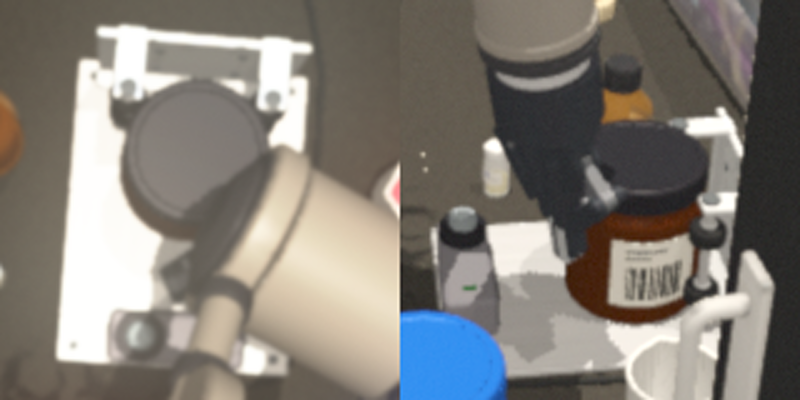

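Run:
```python
from h import *
print(edge(319,259)); print(edge(351,259))
plan([pose(r,f,z,10) for r,f,z in((60,-28,64.3),(59.6,-28,64.5),(59.2,-27,64.6),(59.2,-25,64.6),(59.3,-22,64.6))])
```

```text
(np.float64(-124.5), array([318.8939865 , 257.81550328]))
(np.float64(-52.5), array([350.96951934, 253.9320727 ]))
[0.0, -0.5, 0.0, -0.2, 0.0, 0.0, 0.0, 0.0, -1.0, 0.0, -0.3, 0.0, 0.0, 0.0, 0.0, -1.4, 1.0, -0.4, 0.2, 0.0, 1.0, 0.0, -1.5, 3.1, -0.4, 0.5, 0.0, 3.0, 0.0, -1.6, 6.2, -0.3, 1.0, 0.0, 5.9]
```

Emit:
send_rows(commands=[0,-0.5,0,-0.2,0,0,0,0,-1,0,-0.3,0,0,0,0,-1.4,1,-0.4,0.2,0,1,0,-1.5,3.1,-0.4,0.5,0,3,0,-1.6,6.2,-0.3,1,0,5.9])

```text
clock: 10.78
ee_pos: [554.2, -78.8, 63.4]
tool_rot: [0.084, -0.163, 0.983, 0.015]
ft_force: [-8.5, -6.6, 2.7]
grip_width: -0.002
gripper_force: 5.3
```

Run:
```python
from h import *
rt();st()
plan([pose(r,f,64.6,10) for r,f in((59.4,-19),(59.5,-16),(59.6,-13),(59.7,-10),(59.8,-7))])
```

```text
clock 10.78 phi -22.1 r 61.45 z 63.39 Frad 10.15 Ftan(left+) -3.46 Fz 2.7
10.78 err [-2.01 -0.76 -1.18] F st [-8.11 -7.02] 2.7 tcp st [-57.  -23.1]
[0.0, 0.0, 3.1, 0.0, 0.6, 0.0, 3.0, 0.0, -0.1, 6.2, 0.0, 1.1, 0.0, 5.9, 0.0, -0.4, 9.3, 0.1, 1.6, 0.0, 8.9, 0.0, -0.9, 12.4, 0.1, 2.1, 0.0, 11.8, 0.0, -1.5, 15.5, 0.3, 2.6, 0.0, 14.8]
```

Normal force is about 10 N, which is what I want.

Emit:
send_rows(commands=[0,0,3.1,0,0.6,0,3,0,-0.1,6.2,0,1.1,0,5.9,0,-0.4,9.3,0.1,1.6,0,8.9,0,-0.9,12.4,0.1,2.1,0,11.8,0,-1.5,15.5,0.3,2.6,0,14.8])

```text
clock: 11.4
ee_pos: [550.6, -63.0, 63.4]
tool_rot: [0.085, -0.033, 0.996, 0.004]
ft_force: [-8.4, -5.1, 2.8]
grip_width: 0.002
gripper_force: 4.1
```

Run:
```python
from h import *
rt()
plan([pose(r,f,64.6,10) for r,f in((59.9,-4),(60,-1),(60,2),(60.1,5),(60.1,8))])
```

```text
clock 11.4 phi -7.0 r 61.95 z 63.36 Frad 8.76 Ftan(left+) -4.48 Fz 2.81
[0.0, 0.0, 3.1, 0.0, 0.6, 0.0, 2.9, 0.0, -0.2, 6.3, 0.0, 1.1, 0.0, 5.9, 0.0, -0.6, 9.4, 0.1, 1.6, 0.0, 8.8, 0.0, -1.0, 12.5, 0.1, 2.1, 0.0, 11.8, 0.0, -1.7, 15.5, 0.3, 2.6, 0.0, 14.8]
```

Emit:
send_rows(commands=[0,-0.3,3.1,0,0.6,0,2.9,0,-0.6,6.3,0,1.1,0,5.9,0,-1,9.4,0.1,1.6,0,8.8,0,-1.4,12.5,0.1,2.1,0,11.8,0,-2.1,15.5,0.3,2.6,0,14.8])

```text
clock: 12.02
ee_pos: [551.0, -47.1, 63.1]
tool_rot: [0.084, 0.098, 0.992, -0.008]
ft_force: [-8.4, -3.0, 1.8]
grip_width: -0.002
gripper_force: 3.8
```

Run:
```python
from h import *
rt();setc(59.7,8,64.6,10)
plan([pose(r,f,64.6,10) for r,f in((59.7,11),(59.7,14),(59.7,17),(59.7,20),(59.8,22))])
```

```text
clock 12.03 phi 7.7 r 62.53 z 63.13 Frad 7.64 Ftan(left+) -4.53 Fz 1.85
[0.0, -0.1, 3.1, 0.0, 0.5, 0.0, 3.0, 0.0, -0.3, 6.2, 0.1, 1.0, 0.0, 5.9, 0.0, -0.7, 9.3, 0.1, 1.6, 0.0, 8.9, 0.0, -1.3, 12.4, 0.2, 2.1, 0.0, 11.8, 0.0, -1.7, 14.5, 0.3, 2.4, 0.0, 13.8]
```

Emit:
send_rows(commands=[0,-0.8,3.1,0.1,0.5,0,3,0,-1.1,6.2,0.1,1,0,5.9,0,-1.5,9.3,0.1,1.6,0,8.9,0,-2.1,12.4,0.2,2.1,0,11.8,0,-2.5,14.5,0.3,2.4,0,13.8])

```text
clock: 12.65
ee_pos: [555.2, -32.8, 62.9]
tool_rot: [0.081, 0.218, 0.973, -0.019]
ft_force: [-11.2, -0.9, 3.7]
grip_width: -0.0
gripper_force: 4.8
```

Run:
```python
from h import *
rt();setc(59,22,64.6,10)
n=bot.grab_frame
import cv2
a=n("top")[95:255,215:375,::-1];b=n("side")[150:310,235:395,::-1]
cv2.imwrite("pics/c4.png",cv2.resize(cv2.hconcat([a,b]),None,fx=2.5,fy=2.5,interpolation=cv2.INTER_CUBIC))
```

```text
clock 12.65 phi 21.3 r 62.86 z 62.91 Frad 9.8 Ftan(left+) -5.46 Fz 3.7
```

View pics/c4.png

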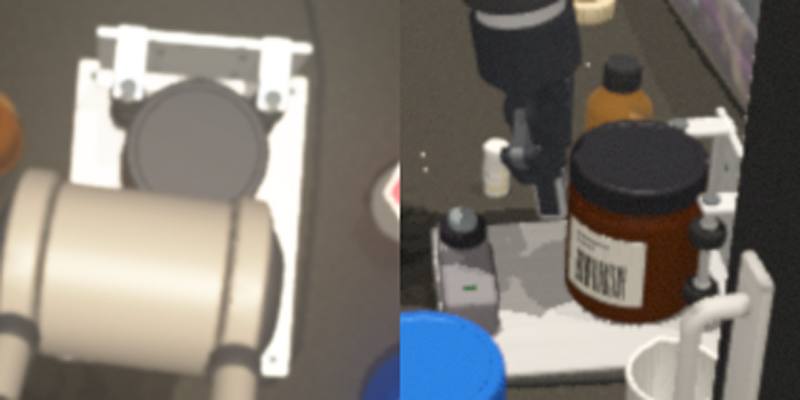

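The label has rolled towards the front. Its right edge is at (645,272) and its left edge at about (570,262), and the jar is still seated against the wheels.

Run:
```python
from h import *
a,_=edge(333,259);print(a,a-36.4,"remaining",a-36.4+183.2)
setc(59,22,64.6,10)
plan([pose(r,f,64.6,10) for r,f in((66,21),(74,19),(74,10),(74,1),(74,-8))])
plan([pose(r,f,64.6,10) for r,f in((74,-17),(74,-26),(70,-28),(65,-28),(62.5,-28))])
```

```text
-96.0 -132.4 remaining 50.79999999999998
[0.0, 6.9, -1.2, -1.2, -0.2, 0.0, -1.0, 0.0, 14.7, -3.9, -2.6, -0.5, 0.0, -3.0, 0.0, 13.2, -15.4, -2.3, -2.1, 0.0, -11.8, 0.0, 9.9, -26.5, -1.8, -3.6, 0.0, -20.7, 0.0, 5.0, -37.0, -0.9, -5.2, 0.0, -29.5]
[0.0, -0.9, -11.6, 0.2, -1.6, 0.0, -8.9, 0.0, -3.6, -22.9, 0.6, -3.1, 0.0, -17.8, 0.0, -8.1, -23.9, 1.4, -3.5, 0.0, -19.7, 0.0, -12.7, -22.2, 2.3, -3.5, 0.0, -19.7, 0.0, -15.0, -21.4, 2.7, -3.5, 0.0, -19.7]
```

Emit:
send_rows(commands=[0,6.9,-1.2,-1.2,-0.2,0,-1,0,14.7,-3.9,-2.6,-0.5,0,-3,0,13.2,-15.4,-2.3,-2.1,0,-11.8,0,9.9,-26.5,-1.8,-3.6,0,-20.7,0,5,-37,-0.9,-5.2,0,-29.5])

```text
clock: 13.38
ee_pos: [538.9, -64.9, 64.6]
tool_rot: [0.088, -0.044, 0.995, 0.005]
ft_force: [0.6, -0.5, 0.0]
grip_width: 0.001
gripper_force: 0.0
```

Emit:
send_rows(commands=[0,-0.9,-11.6,0.2,-1.6,0,-8.9,0,-3.6,-22.9,0.6,-3.1,0,-17.8,0,-8.1,-23.9,1.4,-3.5,0,-19.7,0,-12.7,-22.2,2.3,-3.5,0,-19.7,0,-15,-21.4,2.7,-3.5,0,-19.7])

```text
clock: 14.0
ee_pos: [555.8, -83.9, 64.1]
tool_rot: [0.085, -0.214, 0.973, 0.02]
ft_force: [0.1, 0.3, -0.2]
grip_width: 0.0
gripper_force: 0.0
```

Run:
```python
from h import *
rt();st()
plan([pose(r,-28,64.6,10) for r in(62,61.5,61,60.5,60)])
```

```text
clock 14.0 phi -27.0 r 61.9 z 64.07 Frad -0.27 Ftan(left+) 0.25 Fz -0.18
14.0 err [ 0.13  1.29 -0.49] F st [0.13 0.35] -0.18 tcp st [-55.2 -28.1]
[0.0, -0.5, 0.0, 0.1, 0.0, 0.0, 0.0, 0.0, -1.0, 0.0, 0.1, 0.0, 0.0, 0.0, 0.0, -1.5, 0.0, 0.2, 0.0, 0.0, 0.0, 0.0, -2.0, 0.0, 0.3, 0.0, 0.0, 0.0, 0.0, -2.5, 0.0, 0.4, 0.0, 0.0, 0.0]
```

Emit:
send_rows(commands=[0,-0.5,0,0.1,0,0,0,0,-1,0,0.1,0,0,0,0,-1.5,0,0.2,0,0,0,0,-2,0,0.3,0,0,0,0,-2.5,0,0.4,0,0,0])

```text
clock: 14.62
ee_pos: [556.4, -83.7, 63.9]
tool_rot: [0.084, -0.214, 0.973, 0.02]
ft_force: [-8.5, -2.8, 5.5]
grip_width: -0.0
gripper_force: 4.4
```

Run:
```python
from h import *
rt();st()
plan([pose(r,f,z,10) for r,f,z in((59.5,-28,64.9),(59,-27,65.1),(59,-24,65.1),(59,-21,65.1),(59.1,-18,65.1))])
```

```text
clock 14.62 phi -27.1 r 61.19 z 63.94 Frad 8.89 Ftan(left+) 0.82 Fz 5.54
14.62 err [-1.48  0.44 -0.66] F st [-8.29 -3.31] 5.54 tcp st [-54.5 -27.8]
[0.0, -0.6, 0.0, -0.2, 0.0, 0.0, 0.0, 0.0, -1.1, 1.1, -0.3, 0.2, 0.0, 0.9, 0.0, -1.2, 4.1, -0.3, 0.7, 0.0, 3.9, 0.0, -1.5, 7.2, -0.2, 1.2, 0.0, 6.9, 0.0, -1.9, 10.3, -0.2, 1.8, 0.0, 9.8]
```

Emit:
send_rows(commands=[0,-0.3,0,-0.2,0,0,0,0,-0.7,1.1,-0.4,0.2,0,0.9,0,-0.9,4.1,-0.4,0.7,0,3.9,0,-1.2,7.2,-0.4,1.2,0,6.9,0,-1.6,10.3,-0.4,1.8,0,9.8])

```text
clock: 15.25
ee_pos: [552.9, -74.4, 64.1]
tool_rot: [0.084, -0.128, 0.988, 0.012]
ft_force: [-8.5, -6.2, 0.5]
grip_width: 0.002
gripper_force: 4.6
```

Run:
```python
from h import *
rt();setc(59.3,-18,65.2,10)
plan([pose(r,f,65.2,10) for r,f in((59.3,-15),(59.3,-12),(59.3,-9),(59.3,-6),(59.3,-3))])
```

```text
clock 15.25 phi -17.8 r 61.47 z 64.13 Frad 9.75 Ftan(left+) -3.88 Fz 0.48
[0.0, -0.1, 3.1, 0.0, 0.5, 0.0, 3.0, 0.0, -0.3, 6.2, 0.1, 1.0, 0.0, 5.9, 0.0, -0.7, 9.3, 0.1, 1.6, 0.0, 8.9, 0.0, -1.3, 12.3, 0.2, 2.1, 0.0, 11.8, 0.0, -2.0, 15.3, 0.4, 2.6, 0.0, 14.8]
```

Emit:
send_rows(commands=[0,-0.1,3.1,0,0.5,0,3,0,-0.3,6.2,0.1,1,0,5.9,0,-0.7,9.3,0.1,1.6,0,8.9,0,-1.3,12.3,0.2,2.1,0,11.8,0,-2,15.3,0.4,2.6,0,14.8])

```text
clock: 15.88
ee_pos: [550.4, -58.8, 64.0]
tool_rot: [0.085, 0.002, 0.996, 0.0]
ft_force: [-10.0, -5.1, 3.6]
grip_width: 0.001
gripper_force: 5.0
```

Run:
```python
from h import *
rt()
plan([pose(r,f,65.2,10) for r,f in((59,0),(59,3),(59,6),(59,9),(59,12))])
```

```text
clock 15.88 phi -3.1 r 61.95 z 64.01 Frad 9.97 Ftan(left+) -5.15 Fz 3.65
[0.0, -0.4, 3.1, 0.0, 0.5, 0.0, 2.9, 0.0, -0.6, 6.2, 0.1, 1.0, 0.0, 5.9, 0.0, -1.0, 9.3, 0.1, 1.6, 0.0, 8.8, 0.0, -1.5, 12.3, 0.2, 2.1, 0.0, 11.8, 0.0, -2.2, 15.3, 0.4, 2.6, 0.0, 14.7]
```

Emit:
send_rows(commands=[0,-0.4,3.1,0,0.5,0,2.9,0,-0.6,6.2,0,1,0,5.9,0,-1,9.3,0,1.6,0,8.8,0,-1.5,12.3,0,2.1,0,11.8,0,-2.2,15.3,0.1,2.6,0,14.7])

```text
clock: 16.5
ee_pos: [552.0, -43.0, 64.1]
tool_rot: [0.083, 0.132, 0.988, -0.011]
ft_force: [-11.3, -2.8, 2.7]
grip_width: 0.002
gripper_force: 4.9
```

Run:
```python
from h import *
rt();setc(59,12,65.5,10)
plan([pose(r,f,65.5,10) for r,f in((58.9,15),(58.8,18),(58.8,21))])
```

```text
clock 16.5 phi 11.5 r 62.49 z 64.05 Frad 10.23 Ftan(left+) -5.53 Fz 2.67
[0.0, -0.2, 3.1, 0.0, 0.5, 0.0, 3.0, 0.0, -0.5, 6.1, 0.1, 1.0, 0.0, 5.9, 0.0, -0.9, 9.2, 0.2, 1.6, 0.0, 8.9]
```

Emit:
send_rows(commands=[0,-0.2,3.1,0,0.5,0,3,0,-0.5,6.1,0.1,1,0,5.9,0,-0.9,9.2,0.2,1.6,0,8.9])

```text
clock: 16.88
ee_pos: [554.8, -34.2, 64.0]
tool_rot: [0.081, 0.21, 0.974, -0.019]
ft_force: [-12.7, -0.2, 5.4]
grip_width: 0.002
gripper_force: 5.5
```

Run:
```python
from h import *
import cv2
rt()
b=bot.grab_frame("side")[190:290,290:360,::-1]
cv2.imwrite("pics/c5.png",cv2.resize(b,None,fx=6,fy=6,interpolation=cv2.INTER_CUBIC))
for a in range(-165,-90,5):
    X=[[SEAT[0]+52*np.cos(np.radians(a)),SEAT[1]+52*np.sin(np.radians(a)),z] for z in(27,56,85)]
    print(a,((proj("side",X)-[290,190])*6).round(0).tolist())
```

```text
clock 16.88 phi 20.0 r 62.7 z 63.97 Frad 11.53 Ftan(left+) -5.22 Fz 5.45
-165 [[83.0, 429.0], [86.0, 355.0], [89.0, 280.0]]
-160 [[90.0, 437.0], [93.0, 363.0], [97.0, 288.0]]
-155 [[98.0, 444.0], [102.0, 371.0], [105.0, 295.0]]
-150 [[108.0, 452.0], [111.0, 378.0], [115.0, 302.0]]
-145 [[118.0, 459.0], [122.0, 385.0], [126.0, 309.0]]
-140 [[129.0, 465.0], [133.0, 391.0], [137.0, 315.0]]
-135 [[141.0, 471.0], [145.0, 397.0], [150.0, 321.0]]
-130 [[154.0, 476.0], [158.0, 402.0], [163.0, 326.0]]
-125 [[167.0, 480.0], [172.0, 406.0], [177.0, 330.0]]
-120 [[181.0, 484.0], [186.0, 410.0], [191.0, 334.0]]
-115 [[196.0, 487.0], [201.0, 413.0], [206.0, 337.0]]
-110 [[210.0, 489.0], [215.0, 415.0], [221.0, 339.0]]
-105 [[225.0, 490.0], [230.0, 417.0], [236.0, 340.0]]
-100 [[240.0, 491.0], [245.0, 417.0], [252.0, 341.0]]
-95 [[254.0, 491.0], [260.0, 417.0], [267.0, 340.0]]
```

View pics/c5.png

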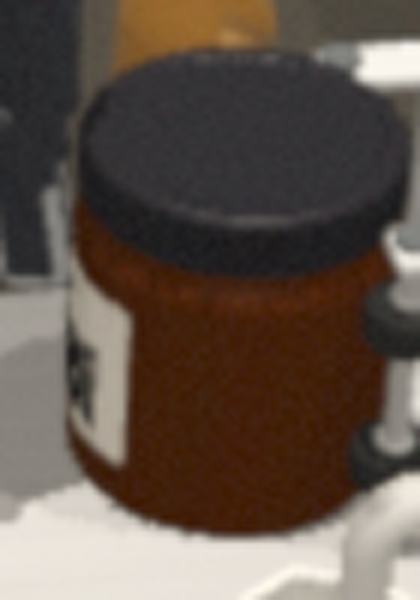

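The label's right edge is at (128,391) in the crop, or about -142°, so roughly 4.5° remains. I'll roll that bit more.

Run:
```python
from h import *
setc(58.8,21,65.5,10)
plan([pose(r,f,65.7,10) for r,f in((58.9,23),(58.9,25),(59,26),(59,26))])
plan([pose(r,f,66,10) for r,f in((61,26),(64,26),(70,25),(80,22),(88,20))])
```

```text
[0.0, 0.0, 2.1, -0.2, 0.3, 0.0, 2.0, 0.0, -0.1, 4.1, -0.2, 0.7, 0.0, 3.9, 0.0, -0.1, 5.1, -0.2, 0.9, 0.0, 4.9, 0.0, -0.1, 5.1, -0.2, 0.9, 0.0, 4.9]
[0.0, 2.0, 0.0, -0.6, 0.0, 0.0, 0.0, 0.0, 4.9, 0.0, -1.2, 0.0, 0.0, 0.0, 0.0, 10.8, -1.2, -2.2, -0.2, 0.0, -1.0, 0.0, 20.5, -5.5, -3.9, -0.7, 0.0, -3.9, 0.0, 28.1, -9.2, -5.2, -1.1, 0.0, -5.9]
```

Emit:
send_rows(commands=[0,0,2.1,-0.2,0.3,0,2,0,-0.1,4.1,-0.2,0.7,0,3.9,0,-0.1,5.1,-0.2,0.9,0,4.9,0,-0.1,5.1,-0.2,0.9,0,4.9])

```text
clock: 17.42
ee_pos: [556.9, -29.2, 63.9]
tool_rot: [0.08, 0.251, 0.964, -0.022]
ft_force: [-10.6, 1.0, 3.3]
grip_width: -0.001
gripper_force: 5.0
```

Emit:
send_rows(commands=[0,2,0,-0.6,0,0,0,0,4.9,0,-1.2,0,0,0,0,10.8,-1.2,-2.2,-0.2,0,-1,0,20.5,-5.5,-3.9,-0.7,0,-3.9,0,28.1,-9.2,-5.2,-1.1,0,-5.9])

```text
clock: 18.05
ee_pos: [531.1, -23.8, 65.9]
tool_rot: [0.086, 0.199, 0.976, -0.017]
ft_force: [0.6, 0.2, -0.7]
grip_width: 0.001
gripper_force: 0.0
```

Run:
```python
from h import *
import cv2
rt();st()
b=bot.grab_frame("side")[190:290,290:360,::-1];a=bot.grab_frame("top")[105:205,240:345,::-1]
cv2.imwrite("pics/c6.png",cv2.resize(cv2.hconcat([a,b]),None,fx=4.5,fy=4.5,interpolation=cv2.INTER_CUBIC))
t=np.radians([0,30,60,90,120,150,180,210,240,270,300,330])
q=proj("top",np.stack([SEAT[0]+50.5*np.cos(t),SEAT[1]+50.5*np.sin(t),0*t+128],1));print(((q-[240,105])*4.5).round(0).tolist())
for aa in range(-155,-130,5):
    print(aa,((proj("side",[[SEAT[0]+52*np.cos(np.radians(aa)),SEAT[1]+52*np.sin(np.radians(aa)),56]])-[290,190])*4.5+[472.5,0]).round(0).tolist())
t=np.radians(np.arange(0,360,5));q=(proj("side",np.stack([SEAT[0]+52*np.cos(t),SEAT[1]+52*np.sin(t),0*t+56],1))-[290,190])*4.5+[472.5,0];print(q[:,0].min(),q[:,0].max())
```

```text
clock 18.05 phi 20.1 r 88.57 z 65.88 Frad -0.44 Ftan(left+) 0.45 Fz -0.69
18.05 err [-0.41  0.45 -0.08] F st [0.57 0.28] -0.69 tcp st [-83.2  30.5]
[[246.0, 93.0], [179.0, 109.0], [130.0, 156.0], [111.0, 222.0], [128.0, 288.0], [176.0, 338.0], [243.0, 357.0], [309.0, 340.0], [358.0, 293.0], [376.0, 227.0], [359.0, 161.0], [311.0, 112.0]]
-155 [[549.0, 278.0]]
-150 [[556.0, 284.0]]
-145 [[564.0, 289.0]]
-140 [[572.0, 294.0]]
-135 [[582.0, 298.0]]
523.7002456658747 770.7521385070669
```

View pics/c6.png

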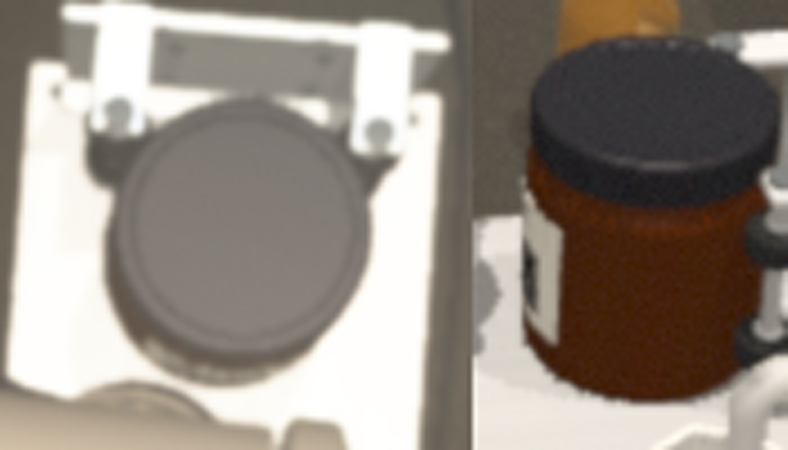

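The label's right edge is now at (560,287), about -147.5° against a target of -146.8°. The lid centre at (242,226) matches the seat to within 1 mm. Next is the key.

Run:
```python
from h import *
import cv2
a=[185+293/3.4,95+457/3.4];b=[235+100/4,170+268/4]
Ks,Ts=P("side");Kt,Tt=P("top")
X=cv2.triangulatePoints(Kt@Tt[:3],Ks@Ts[:3],np.array(a).reshape(2,1),np.array(b).reshape(2,1))[:,0];X=X[:3]/X[3];print(X,proj("top",X),a,proj("side",X),b)
an=np.radians(YAW);S=np.array([[np.cos(an),-np.sin(an)],[np.sin(an),np.cos(an)]]);k=S.T@(np.array([485.5,-23.5])-SEAT);print(k)
k=tuple(k.tolist())
Q=lambda z,t=0,dx=0:pose(0,0,z,t,c=(k[0]+dx,k[1]))
plan([pose(88,20,85,8),Q(95,6,25),Q(95,3,10),Q(90),Q(85)])
plan([Q(75),Q(65),Q(60),Q(58)])
```

```text
[485.55623858 -23.22821534  57.86607093] [[271.18828323 229.32325738]] [271.1764705882353, 229.41176470588235] [[259.92411835 237.00284914]] [260.0, 237.0]
[-128.67821425   28.26105407]
[0.0, -3.3, 0.1, -18.7, 0.0, 2.0, 0.0, 0.0, 13.7, -8.8, -31.9, -2.8, 4.0, -19.8, 0.0, 27.6, -14.0, -34.4, -2.2, 6.9, -19.9, 0.0, 37.7, -17.4, -31.1, -1.7, 9.9, -19.9, 0.0, 38.6, -17.4, -26.2, -1.7, 9.9, -19.9]
[0.0, 0.0, 0.0, 10.1, 0.0, 0.0, 0.0, 0.0, 0.0, 0.0, 20.1, 0.0, 0.0, 0.0, 0.0, 0.0, 0.0, 25.1, 0.0, 0.0, 0.0, 0.0, 0.0, 0.0, 27.1, 0.0, 0.0, 0.0]
```

Emit:
send_rows(commands=[0,-3.3,0.1,-18.7,0,2,0,0,13.7,-8.8,-31.9,-2.8,4,-9.9,0,27.6,-14,-34.4,-2.2,6.9,-19,0,37.7,-17.4,-31.1,-1.7,9.9,-19.9,0,38.6,-17.4,-26.2,-1.7,9.9,-19.9])

```text
clock: 18.77
ee_pos: [486.1, -23.4, 84.8]
tool_rot: [0.001, 0.028, 1.0, -0.0]
ft_force: [0.6, -0.2, -0.7]
grip_width: -0.002
gripper_force: 0.0
```

Emit:
send_rows(commands=[0,0,0,10.1,0,0,0,0,0,0,20.1,0,0,0,0,0,0,24.1,0,0,0])

```text
clock: 19.15
ee_pos: [484.9, -23.1, 59.8]
tool_rot: [-0.001, 0.028, 1.0, 0.0]
ft_force: [-0.8, -0.5, 3.4]
grip_width: -0.002
gripper_force: 1.4
```

Run:
```python
from h import *
st();print(bot.get_obs()["ee_pos"])
```

```text
19.15 err [-0.61  0.41  1.83] F st [-0.8  -0.52] 3.45 tcp st [-129.3   28.6]
[484.89538589 -23.11308197  59.78023749]
```

Emit:
send_rows(commands=[0,0,0,1.5,0,0,0,0,0,0,3,0,0,0,0,0,0,4.5,0,0,0])

```text
clock: 19.52
ee_pos: [485.0, -23.2, 57.6]
tool_rot: [-0.0, 0.028, 1.0, 0.0]
ft_force: [-8.4, 1.4, 28.1]
grip_width: -0.001
gripper_force: 14.1
```

Emit:
send_rows(commands=[0,0,0,-1,0,0,0,0,0,0,-1,0,0,0])

```text
clock: 19.77
ee_pos: [485.0, -23.2, 57.9]
tool_rot: [-0.0, 0.028, 1.0, 0.0]
ft_force: [-4.1, 1.1, 10.1]
grip_width: -0.003
gripper_force: 5.1
```

Emit:
send_rows(commands=[0,0,0,-1.5,0,0,0,0,0,0,-1.5,0,0,0])

```text
clock: 20.02
ee_pos: [485.0, -23.1, 58.8]
tool_rot: [-0.0, 0.028, 1.0, 0.0]
ft_force: [-2.9, 1.3, 3.4]
grip_width: -0.002
gripper_force: 1.7
```

Emit:
send_rows(commands=[0,0,0,-1.5,0,0,0,0,0,0,-1.5,0,0,0])

```text
clock: 20.27
ee_pos: [485.2, -23.2, 60.1]
tool_rot: [-0.0, 0.028, 1.0, 0.0]
ft_force: [-2.4, 0.9, 2.6]
grip_width: 0.001
gripper_force: 1.3
```

Emit:
send_rows(commands=[0,0,0,-1.5,0,0,0,0,0,0,-1.5,0,0,0])

```text
clock: 20.52
ee_pos: [485.4, -23.3, 61.6]
tool_rot: [0.0, 0.028, 1.0, 0.0]
ft_force: [-0.2, -0.0, 1.4]
grip_width: 0.0
gripper_force: 0.9
```

The force curve is a spring of up to about 4 N with a hard stop at z of about 58, so the key was fully down. I'll retract and check once more.

Emit:
send_rows(commands=[0,0,0,-10,0,0,0,0,0,0,-40,0,0,0,0,60,0,-80,0,0,0,0,110,0,-100,0,0,0,0,110,0,-100,0,0,0])

```text
clock: 21.15
ee_pos: [373.3, -16.8, 163.6]
tool_rot: [0.001, 0.028, 1.0, -0.0]
ft_force: [1.3, -0.1, 0.5]
grip_width: 0.004
gripper_force: 0.0
```

Run:
```python
from h import *
import cv2
print(bot.get_obs()["ee_pos"],bot.get_obs()["ft_force"])
b=bot.grab_frame("side")[190:290,245:360,::-1];a=bot.grab_frame("top")[105:205,240:345,::-1]
c=cv2.imread("pics/c6.png");c=cv2.resize(c,(175,100),interpolation=cv2.INTER_AREA)
n=b[:,45:].astype(int);print("side diff jar",np.abs(n-c[:,105:]).mean())
cv2.imwrite("pics/c7.png",cv2.resize(cv2.hconcat([a,b]),None,fx=3.6,fy=3.6,interpolation=cv2.INTER_CUBIC))
```

```text
[373.25340134 -16.82616906 163.64414826] [ 1.27845922 -0.1492197   0.50840435]
side diff jar 7.847333333333333
```

View pics/c7.png

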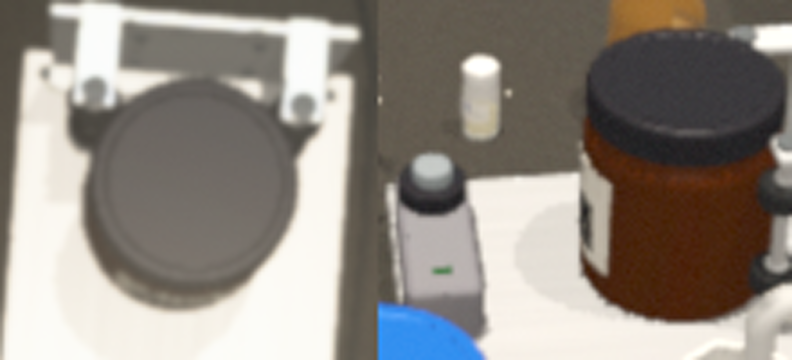

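The jar is unchanged: the label edge is still at about (608,228), the lid is against both wheels, the key is back up at (433,172) and the vial is untouched. I'm handing it in.

```bash
python3 -c "
from cell import bot
print(bot.close_job())"
```

```text
the job is handed in; nothing more can be done
None
```

I handed in the job with the jar against both idler pairs, its label within about 1° of square to the reader by my camera estimate, and the scan key pressed fully down and released; no verdict came back.

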